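# Dispense one guide roller and slide it to the yellow spot

### The job

Press the black plunger of the mint-green roller feeder all the way down once and let it come back up, so that a single blue roller comes out of the slot. Then push that roller with the fingertips, flat along the table, until it lies wholly inside the yellow circle, without lifting it or tipping it over. The other rollers stay in the feeder, and everything else on the table stays where it is.

Things in the scene. Friction and masses are not known exactly. Their poses are not given: they have to be found in the camera images.
- feeder: Mint-green roller feeder, fixed. Origin on the table under the centre of its square magazine (52 x 52 mm outside, 68 mm high, open top, clear front wall with an outlet slot 18 mm high at the table). +x points from the magazine to the plunger, z up; rollers come out along -x. The plunger housing, 64 mm wide (y) and 60 mm high, runs from x = +26 to +116 mm.
- plunger_top (a point): Centre of the top of the black plunger cap (40 mm diameter, 12 mm thick); at rest 110 mm above the table, at x = +66 mm in the feeder's frame. It moves straight down as it is pressed.
- plunger (a joint): Plunger travel in m: 0 = up (rest), 0.025 = down on its stop. A spring lifts it again; about 4 N starts it, 10 to 13 N holds it fully down. It drives a steel pusher (3 mm per 1 mm) that shoves the lowest roller out of the slot and is drawn back as the plunger rises; then the next roller drops into place, so each further full press would push out another.
- roller1: The lowest roller, first to come out: blue plastic disc 40 mm in diameter, 14 mm thick, about 20 g, brass bush in its top. Origin at the centre of its underside, z up. It starts at the bottom of the magazine, on the table, hidden by those above; after a full press it lies flat on the bare table at about x = -75, y = 0 mm in the feeder's frame.
- roller2: Second roller of the stack in the magazine, same as roller1.
- roller3: Third roller of the stack, same as roller1.
- roller4: Top roller of the stack, same as roller1.
- yellow_spot: Yellow circle, 80 mm in diameter, painted flat on the table; origin at its centre. To one side of the outlet: which side differs from run to run.
- red_spot: Red circle, 80 mm in diameter, painted flat on the table, on the other side of the outlet; origin at its centre. Not used now; nothing need go there.
- tape: Orange roll of tape lying flat, 70 mm in diameter, 24 mm high, loose, beside the feeder. Origin under its centre. Leave alone.
- spool: Spool of copper wire with green flanges, 60 mm in diameter, 50 mm high, standing loose on the other side of the feeder. Origin under its centre. Leave alone.
- screwdriver: Screwdriver lying loose on the table to the robot's left. Leave alone.
- basin: Small stainless bowl, 150 mm in diameter, 45 mm high, to the robot's right. Leave alone.
- jar: Glass jar with a red cap, 60 mm in diameter, 85 mm high, to the robot's left. Leave alone.
- bottle: Amber bottle with a red label, 60 mm in diameter, 180 mm high, on the left, beyond the jar. Leave alone.
- mug: White mug, 76 mm in diameter, 90 mm high, on the right, beyond the bowl. Leave alone.
Mind the look-alikes: they are no part of the job. What is shaped like the feeder but red is not meant.

How it is judged:
On the way, in this order (a step that is already met when the one before it is completed fails the run):
1. the plunger is pressed all the way down (at least 21 of its 25 mm) (value of joint plunger above 0.021 m), for 0.05 s.
2. the plunger is up again and one roller lies out of the feeder (value of joint plunger below 0.004 m and horizontal distance between roller1 and feeder above 0.05 m), for 0.1 s.
At the end, for the whole second after the job is handed in: The first roller lies flat and still on the table wholly inside the yellow circle (centres within 20 mm), the plunger is up (within 4 mm) and the other three rollers are in the magazine (within 8 mm of its axis) (horizontal distance between roller1 and yellow_spot below 0.0205 m and height (world z) of roller1 below 0.004 m and angle between roller1's own z axis and vertical below 0.1 rad and linear speed of roller1 below 0.01 m/s and value of joint plunger below 0.004 m and horizontal distance between each of roller2, roller3, roller4 and feeder below 0.008 m); the robot touches nothing.
It fails at once if the dispensed roller is lifted off the table (over 10 mm) (height (world z) of roller1 above 0.01 m).
It fails at once if the dispensed roller is tipped (over about 30 degrees) (angle between roller1's own z axis and vertical above 0.52 rad).
It fails at once if a second roller leaves the magazine (horizontal distance between any of roller2, roller3, roller4 and feeder above 0.012 m).
It fails at once if one of the other things on the table is moved (over 20 mm) (distance of any of tape, spool, screwdriver, basin, jar, bottle, mug from where it was at the start of the episode above 0.02 m).
It also fails if it takes over 51 s, if anything falls off the work surface, if the arm or the gripper's body presses on something with over 40 N, if the wrist force passes 120 N, or if a joint passes its speed limit or range.

### The arm

A 6-joint arm with a two-finger parallel gripper is mounted at the origin on the work surface. World frame = base frame: x ahead of the robot, y to its left, z up, the work surface at z = 0. Lengths are in m, angles in rad, forces in N, time in s.
With the tool pointing down it reaches from about 0.275 to 0.75 m from the base axis. Payload 10.2 kg.
Tool frame: the origin (TCP) lies between the finger pads; the fingertips stand 25 mm ahead of it and the grasp point (between the pads) lies 6 mm ahead of it; z points along the fingers, y is the line along which they close (so a half turn about z gives the same grasp; the last joint's range is limited). The gripper opens to 85 mm and grips with 20 to 120 N. Pads are 22 mm wide; open, the fingers measure 114 mm over their backs; the gripper's body (76 mm by 85 mm) begins 54 mm behind the grasp point. The pads swing forward as they close: fully open they stand 13 mm farther back than shut.
Start: joints at [-1.47, 0.313, 1.498, -0, 1.331, -0.223], TCP at [0.167, -0.498, 0.231] pointing down, gripper open.
Joint ranges: [-2.94, 2.94], [-0.97, 2.17], [0.19, 2.56], [-1.23, 4.37], [0.02, 3.11], [-2.88, 2.88]. Speed limits (rad/s): [2.39, 2.39, 3.01, 3.14, 3.14, 3.14].

### API

Orientations are given as a 3x3 rotation matrix whose columns are the frame's x, y, z axes.
In Python, from station import arm gives the robot as it stands.
- The arm moves only by the tool apply_moves, never from a script. Its argument "rows" is a list of rows, each an object of numbers: "tx", "ty", "tz": the shift along the world's x, y, z in m; "rx", "ry", "rz": the turn, a rotation vector about the world's x, y, z in rad; "claw": the closure, from -1 (fully open) to 1 (shut). A call has exactly 8 rows; each row is the pose to reach, as a shift and turn from the pose commanded when the call began; what a row does not reach only later rows make up. A row lasts 1/12 s, in which the tool goes at most 41.7 mm and 7.16 degrees, less where a joint would pass 70% of its speed; a pose out of reach is approached as far as the arm can. A call with a gripper value outside its range is refused whole. The fingers move at their own pace and stop on an object; the grip force is fixed at half the most. Time passes only in rows, so rows that repeat a pose let the fingers close, or fill a call up. It gives the time, the measured TCP pose, the force, the opening and the grip force at its end, in the units of the state.
- arm.get_state(): the state, without advancing time (a new reading comes with each control period).
- arm.read_camera(name): name is "scene" or "top" or "wrist"; returns a dict with "img" (480x640x3 uint8, red, green, blue), "range_z" (480x640 float32, m along the optical axis (not along the pixel's ray), 0 where there is no reading), "K" (3x3 intrinsics, pixels), "xyz" and "orientation" of the camera in the world; the wrist camera has in their place "tool_from_camera" (4x4, takes a point from camera to tool coordinates, whose origin is the TCP and whose axes are the flange's). Camera axes: x right, y down, z forward; pixel columns grow to the right and rows downward; lengths in m; the calibration is good to about 2 mm. A picture is of the moment at which its call begins: read the wrist's pose just before it.
- arm.close_job(): hands the job in; it is judged then, once.
The state is a dict: "time": time; "joint_pos": joint angles; "dq": joint speeds; "tau": joint torques, N m; "tcp_pos": TCP position; "ee_rot": TCP orientation; "wrist_force": force on the tool from outside, world axes, zero at the start; "moment": the same for the moment, N m; "width": finger opening in m; "finger_force": force on a finger pad.
Only numpy, scipy, OpenCV 4.12 (cv2) and the standard library are available. Lean on these libraries where they do the work, as an engineer would, in place of code of your own. Each camera call takes 0.05 s, during which the arm holds its last target. There are 200 camera calls.

## Working session

There is one attempt and no reset: what is moved stays moved. The work goes in short steps, Python scripts to look and compute and a tool call to move; the robot and the scene stay as the last step left them, time stands still between calls to the robot, and variables do not carry over. Pictures are saved under pics/ and viewed, at most 10 in all, crops included, and the job is handed in when it is done.

Besides the shell and the picture viewer there is one more tool, called after "Call:" as name([rows], argument=value, ...), one row to a line, values as JSON. apply_moves: Moves the arm, as the interface text tells. Its arguments: {"type":"object","properties":{"rows":{"type":"array","items":{"type":"object","properties":{"tx":{"type":"number"},"ty":{"type":"number"},"tz":{"type":"number"},"rx":{"type":"number"},"ry":{"type":"number"},"rz":{"type":"number"},"claw":{"type":"number"}}}}},"required":["rows"]}

```bash
mkdir -p pics; ls; cat > h.py <<'E'
import numpy as np,cv2
from station import arm
def world(c,u,v,z=None):
    K=c["K"];d=np.array([(u-K[0,2])/K[0,0],(v-K[1,2])/K[1,1],1.])
    R=np.array(c["orientation"]);t=np.array(c["xyz"])
    if z is None: return R@(d*c["range_z"][int(v),int(u)])+t
    w=R@d; return t+w*(z-t[2])/w[2]
def cloud(c):
    K=c["K"];v,u=np.mgrid[0:480,0:640];Z=c["range_z"]
    P=np.stack([(u-K[0,2])/K[0,0]*Z,(v-K[1,2])/K[1,1]*Z,Z],-1)
    return P@np.array(c["orientation"]).T+np.array(c["xyz"])
def save(c,n): cv2.imwrite("pics/"+n,c["img"][:,:,::-1])
E
python3 - <<'E'
from h import *
import pickle
s=arm.get_state();print(s["time"],s["tcp_pos"],s["ee_rot"],s["width"],s["wrist_force"])
for n in("top","scene"):
    c=arm.read_camera(n);save(c,n+"0.png");pickle.dump(c,open(n+".pkl","wb"));print(n,c["xyz"],c["K"][0,0])
E
```

```text
pics
0.0 [ 0.16699448 -0.49744672  0.23051841] [[ 9.48025779e-01  3.18193506e-01 -1.26040087e-04]
 [ 3.18193389e-01 -9.48024906e-01  1.32069492e-03]
 [ 3.00747404e-04 -1.29215795e-03 -9.99999120e-01]] 0.08521415843180602 [-0.39694191 -0.31585024  1.13784543]
top [0.39935804 0.02767716 1.00211581] 438.15905857900356
scene [ 1.44296769 -0.17967569  0.84203007] 476.10690484786943
```

View pics/top0.png

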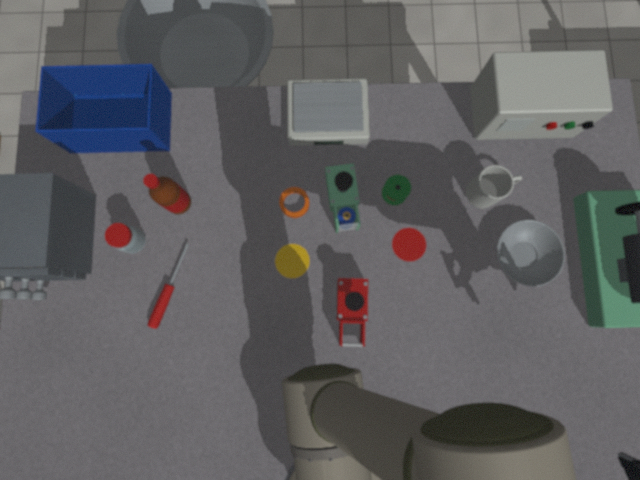

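View pics/scene0.png

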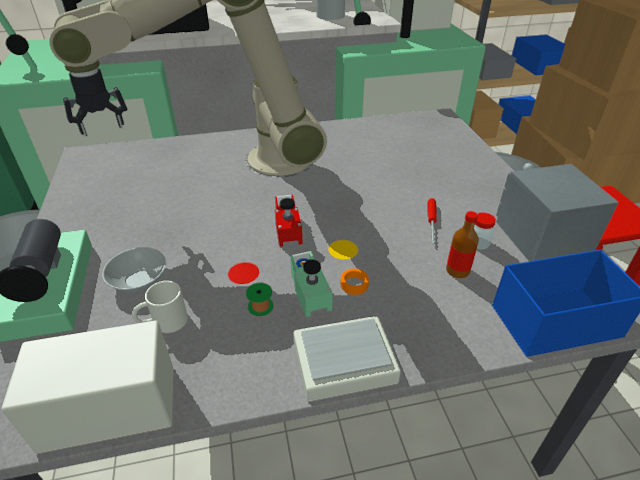

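The mint-green feeder is at top-image (345,200), with its cap at (344,181) and its magazine of blue rollers at (347,217). The look-alike at (352,310) is red, so I rule it out. The yellow circle is at (292,261), red circle (409,244), tape (294,203) and spool (396,190). Next I'll measure and confirm with a crop.

```bash
python3 - <<'E'
from h import *
import pickle
c=pickle.load(open("top.pkl","rb"));P=cloud(c);hsv=cv2.cvtColor(c["img"],cv2.COLOR_RGB2HSV)
cv2.imwrite("pics/crop.png",cv2.resize(c["img"][150:360,260:440,::-1],None,fx=2.8,fy=2.8,interpolation=cv2.INTER_CUBIC))
def blob(m,box):
    u0,v0,u1,v1=box;k=np.zeros(m.shape,bool);k[v0:v1,u0:u1]=m[v0:v1,u0:u1];return k
H,S,V=[hsv[...,i].astype(int) for i in range(3)]
def rep(n,k):
    p=P[k];print(n,k.sum(),p.mean(0).round(4),np.median(p,0).round(4),p.min(0).round(3),p.max(0).round(3))
rep("yellow",blob((H>18)&(H<35)&(S>120),(265,235,320,285)))
rep("cap",blob((P[...,2]>.1)&(V<80),(320,160,370,200)))
rep("mag",blob((P[...,2]>.06)&(P[...,2]<.08),(320,195,370,240)))
k=blob((P[...,2]>.04)&(P[...,2]<.075),(315,150,370,240));rep("feeder",k)
print(cv2.minAreaRect(P[k][:,:2].astype(np.float32)*1000))
rep("blue",blob((H>100)&(H<130)&(S>120),(330,200,370,235)))
rep("tape",blob((P[...,2]>.012)&(S>150),(275,180,315,225)))
rep("spool",blob((P[...,2]>.04),(375,165,420,215)))
k=blob((P[...,2]>.02),(325,270,380,350));rep("redf",k)
E
```

```text
yellow 917 [0.5129 0.0894 0.0011] [0.5129 0.0893 0.    ] [ 0.399  0.028 -0.006] [0.551 0.129 1.002]
cap 282 [ 0.663  -0.0273  0.1248] [ 0.6668 -0.0276  0.1092] [ 0.399 -0.046  0.1  ] [0.687 0.028 1.002]
mag 330 [ 0.6133 -0.0345  0.0653] [ 0.623  -0.0346  0.0662] [ 0.575 -0.064  0.06 ] [ 0.65  -0.     0.072]
feeder 1439 [ 0.6429 -0.0302  0.0593] [ 0.6399 -0.0307  0.0592] [ 0.575 -0.064  0.04 ] [0.721 0.007 0.072]
((647.8038330078125, -30.968185424804688), (142.7086181640625, 64.0096206665039), 6.166092395782471)
blue 141 [ 0.6054 -0.0347  0.0554] [ 0.6049 -0.0341  0.0554] [ 0.589 -0.053  0.051] [ 0.624 -0.017  0.059]
tape 326 [0.6429 0.0814 0.0317] [0.6443 0.0819 0.023 ] [0.399 0.028 0.013] [0.679 0.114 1.002]
spool 554 [ 0.6635 -0.1507  0.0616] [ 0.6662 -0.1526  0.0496] [ 0.399 -0.184  0.044] [0.697 0.028 1.002]
redf 1637 [ 0.4054 -0.0397  0.0835] [ 0.4075 -0.0398  0.061 ] [ 0.323 -0.077  0.02 ] [0.466 0.028 1.002]
```

View pics/crop.png

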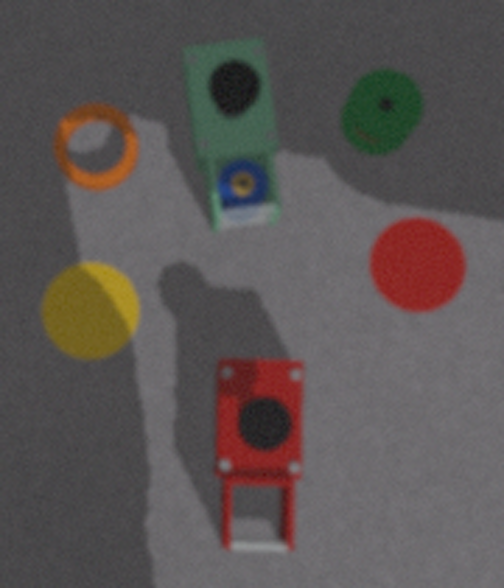

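The crop confirms it: mint feeder with blue rollers in its magazine, and the empty red one below it. All the sizes match (142.7 × 64 mm, cap at 109 mm).
- **Feeder:** origin (0.603,-0.036), yaw 6.2°.
- **Plunger cap:** (0.669,-0.029).
- **Roller exit:** (0.5285,-0.044).
- **Yellow circle:** (0.514,0.089).

I'll close the fingers and go over the cap.

Call:
apply_moves([
  {"tx": 0.035,"ty": 0.03,"rz": 0.1,"claw": 1},
  {"tx": 0.06,"ty": 0.055,"rz": 0.2,"claw": 1},
  {"tx": 0.085,"ty": 0.08,"rz": 0.3,"claw": 1},
  {"tx": 0.11,"ty": 0.105,"rz": 0.4,"claw": 1},
  {"tx": 0.14,"ty": 0.13,"rz": 0.5,"claw": 1},
  {"tx": 0.17,"ty": 0.155,"rz": 0.6,"claw": 1},
  {"tx": 0.2,"ty": 0.18,"rz": 0.7,"claw": 1},
  {"tx": 0.23,"ty": 0.21,"rz": 0.8,"claw": 1},
])

```text
validation failed for argument at $.ro...
```

Call:
apply_moves([
  {"tx": 0.03,"ty": 0.03,"rz": 0.1,"claw": 1},
  {"tx": 0.06,"ty": 0.06,"rz": 0.2,"claw": 1},
  {"tx": 0.09,"ty": 0.085,"rz": 0.3,"claw": 1},
  {"tx": 0.12,"ty": 0.115,"rz": 0.4,"claw": 1},
  {"tx": 0.15,"ty": 0.14,"rz": 0.5,"claw": 1},
  {"tx": 0.18,"ty": 0.17,"rz": 0.56,"claw": 1},
  {"tx": 0.21,"ty": 0.2,"rz": 0.56,"claw": 1},
  {"tx": 0.24,"ty": 0.22,"rz": 0.56,"claw": 1},
])

```text
validation failed for argument at $.ro...
```

Both calls were refused at validation, so I'll try again with every key filled in.

Call:
apply_moves([
  {"tx": 0.035,"ty": 0.03,"tz": 0.0,"rx": 0.0,"ry": 0.0,"rz": 0.1,"claw": 1.0},
  {"tx": 0.06,"ty": 0.055,"tz": 0.0,"rx": 0.0,"ry": 0.0,"rz": 0.2,"claw": 1.0},
  {"tx": 0.085,"ty": 0.08,"tz": 0.0,"rx": 0.0,"ry": 0.0,"rz": 0.3,"claw": 1.0},
  {"tx": 0.11,"ty": 0.105,"tz": 0.0,"rx": 0.0,"ry": 0.0,"rz": 0.4,"claw": 1.0},
  {"tx": 0.14,"ty": 0.13,"tz": 0.0,"rx": 0.0,"ry": 0.0,"rz": 0.5,"claw": 1.0},
  {"tx": 0.17,"ty": 0.155,"tz": 0.0,"rx": 0.0,"ry": 0.0,"rz": 0.6,"claw": 1.0},
  {"tx": 0.2,"ty": 0.18,"tz": 0.0,"rx": 0.0,"ry": 0.0,"rz": 0.7,"claw": 1.0},
  {"tx": 0.23,"ty": 0.21,"tz": 0.0,"rx": 0.0,"ry": 0.0,"rz": 0.8,"claw": 1.0},
])

```text
time: 0.77
tcp_pos: [0.3976, -0.287, 0.2309]
ee_rot: [[0.428, 0.904, -0.0], [0.904, -0.428, 0.0], [-0.0, -0.0, -1.0]]
wrist_force: [0.6, -1.0, 0.1]
width: -0.0
finger_force: 0.0
```

Call:
apply_moves([
  {"tx": 0.028,"ty": 0.027,"tz": 0.0,"rx": 0.0,"ry": 0.0,"rz": 0.1,"claw": 1.0},
  {"tx": 0.056,"ty": 0.054,"tz": 0.0,"rx": 0.0,"ry": 0.0,"rz": 0.2,"claw": 1.0},
  {"tx": 0.084,"ty": 0.08,"tz": 0.0,"rx": 0.0,"ry": 0.0,"rz": 0.3,"claw": 1.0},
  {"tx": 0.112,"ty": 0.107,"tz": 0.0,"rx": 0.0,"ry": 0.0,"rz": 0.4,"claw": 1.0},
  {"tx": 0.14,"ty": 0.134,"tz": 0.0,"rx": 0.0,"ry": 0.0,"rz": 0.5,"claw": 1.0},
  {"tx": 0.168,"ty": 0.16,"tz": 0.0,"rx": 0.0,"ry": 0.0,"rz": 0.55,"claw": 1.0},
  {"tx": 0.196,"ty": 0.187,"tz": 0.0,"rx": 0.0,"ry": 0.0,"rz": 0.55,"claw": 1.0},
  {"tx": 0.224,"ty": 0.214,"tz": 0.0,"rx": 0.0,"ry": 0.0,"rz": 0.55,"claw": 1.0},
])

```text
time: 1.43
tcp_pos: [0.6215, -0.0725, 0.2307]
ee_rot: [[-0.103, 0.995, -0.001], [0.995, 0.103, 0.0], [0.0, -0.001, -1.0]]
wrist_force: [0.6, -1.2, 0.3]
width: 0.0001
finger_force: 0.0
```

Call:
apply_moves([
  {"tx": 0.024,"ty": 0.022,"tz": 0.0,"rx": 0.0,"ry": 0.0,"rz": 0.0,"claw": 1.0},
  {"tx": 0.047,"ty": 0.044,"tz": 0.0,"rx": 0.0,"ry": 0.0,"rz": 0.0,"claw": 1.0},
  {"tx": 0.047,"ty": 0.044,"tz": -0.02,"rx": 0.0,"ry": 0.0,"rz": 0.0,"claw": 1.0},
  {"tx": 0.047,"ty": 0.044,"tz": -0.04,"rx": 0.0,"ry": 0.0,"rz": 0.0,"claw": 1.0},
  {"tx": 0.047,"ty": 0.044,"tz": -0.06,"rx": 0.0,"ry": 0.0,"rz": 0.0,"claw": 1.0},
  {"tx": 0.047,"ty": 0.044,"tz": -0.075,"rx": 0.0,"ry": 0.0,"rz": 0.0,"claw": 1.0},
  {"tx": 0.047,"ty": 0.044,"tz": -0.08,"rx": 0.0,"ry": 0.0,"rz": 0.0,"claw": 1.0},
  {"tx": 0.047,"ty": 0.044,"tz": -0.08,"rx": 0.0,"ry": 0.0,"rz": 0.0,"claw": 1.0},
])

```text
time: 2.1
tcp_pos: [0.6669, -0.0302, 0.1496]
ee_rot: [[-0.103, 0.995, -0.003], [0.995, 0.103, 0.001], [0.001, -0.003, -1.0]]
wrist_force: [1.3, 0.6, -0.3]
width: -0.0004
finger_force: 0.0
```

Call:
apply_moves([
  {"tx": 0.0,"ty": 0.0,"tz": -0.006,"rx": 0.0,"ry": 0.0,"rz": 0.0,"claw": 1.0},
  {"tx": 0.0,"ty": 0.0,"tz": -0.012,"rx": 0.0,"ry": 0.0,"rz": 0.0,"claw": 1.0},
  {"tx": 0.0,"ty": 0.0,"tz": -0.017,"rx": 0.0,"ry": 0.0,"rz": 0.0,"claw": 1.0},
  {"tx": 0.0,"ty": 0.0,"tz": -0.022,"rx": 0.0,"ry": 0.0,"rz": 0.0,"claw": 1.0},
  {"tx": 0.0,"ty": 0.0,"tz": -0.026,"rx": 0.0,"ry": 0.0,"rz": 0.0,"claw": 1.0},
  {"tx": 0.0,"ty": 0.0,"tz": -0.03,"rx": 0.0,"ry": 0.0,"rz": 0.0,"claw": 1.0},
  {"tx": 0.0,"ty": 0.0,"tz": -0.034,"rx": 0.0,"ry": 0.0,"rz": 0.0,"claw": 1.0},
  {"tx": 0.0,"ty": 0.0,"tz": -0.034,"rx": 0.0,"ry": 0.0,"rz": 0.0,"claw": 1.0},
])

```text
time: 2.77
tcp_pos: [0.6671, -0.0302, 0.1161]
ee_rot: [[-0.103, 0.995, -0.001], [0.995, 0.103, 0.0], [0.0, -0.001, -1.0]]
wrist_force: [-0.6, -0.5, 0.2]
width: -0.0003
finger_force: 0.0
```

No contact force where I expected some, so I'll look.

```bash
python3 - <<'E'
from h import *
c=arm.read_camera("scene");P=cloud(c)
s=arm.get_state();print(s["tcp_pos"],s["wrist_force"])
a=cv2.resize(c["img"][200:330,230:380,::-1],None,fx=4,fy=4,interpolation=cv2.INTER_CUBIC);cv2.imwrite("pics/s1.png",a)
E
```

```text
[ 0.66735009 -0.03023713  0.11668781] [0.72837555 0.31834174 0.04976332]
```

View pics/s1.png

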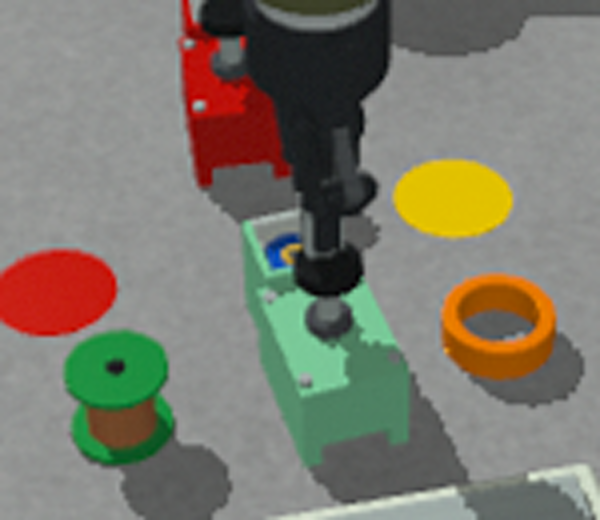

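```bash
python3 - <<'E'
from h import *
c=arm.read_camera("scene");P=cloud(c)
for v in range(244,284,2): 
    print(v,[tuple(int(round(x*1000)) for x in P[v,u]) for u in (306,310,314,318)],c["img"][v,310])
E
```

```text
244 [(685, -41, 184), (685, -32, 183), (718, -30, 210), (722, -23, 212)] [34 39 37]
246 [(685, -41, 179), (711, -37, 199), (725, -32, 211), (726, -24, 210)] [33 35 36]
248 [(682, -41, 170), (714, -38, 197), (730, -33, 210), (728, -24, 206)] [20 25 25]
250 [(682, -41, 165), (712, -38, 189), (730, -33, 204), (722, -23, 196)] [31 34 35]
252 [(682, -41, 159), (711, -38, 184), (715, -30, 185), (1443, -180, 842)] [31 33 37]
254 [(676, -40, 148), (707, -37, 174), (681, -23, 148), (520, 21, 0)] [25 29 32]
256 [(676, -40, 142), (681, -32, 145), (681, -23, 142), (525, 20, -2)] [24 28 29]
258 [(677, -40, 137), (682, -32, 140), (682, -23, 138), (535, 18, -1)] [27 29 31]
260 [(675, -40, 129), (681, -32, 133), (681, -23, 131), (541, 16, -2)] [27 30 31]
262 [(676, -40, 124), (680, -32, 126), (671, -21, 115), (669, -12, 112)] [21 24 25]
264 [(664, -38, 107), (670, -30, 110), (672, -22, 110), (675, -13, 112)] [34 39 36]
266 [(676, -41, 112), (677, -32, 111), (678, -23, 110), (681, -14, 111)] [16 17 17]
268 [(682, -42, 112), (681, -33, 109), (684, -24, 110), (686, -15, 110)] [16 19 20]
270 [(687, -43, 110), (690, -34, 111), (691, -26, 111), (689, -16, 107)] [19 19 21]
272 [(684, -42, 101), (691, -35, 106), (692, -26, 105), (647, -7, 59)] [17 15 17]
274 [(650, -36, 61), (678, -32, 87), (673, -22, 81), (656, -9, 61)] [71 76 74]
276 [(658, -38, 63), (677, -32, 80), (675, -22, 76), (661, -10, 60)] [104 112 108]
278 [(669, -40, 67), (678, -32, 75), (677, -23, 71), (665, -11, 57)] [102 111 107]
280 [(673, -41, 65), (679, -33, 69), (680, -24, 68), (673, -13, 59)] [81 87 89]
282 [(675, -41, 60), (683, -34, 67), (683, -24, 65), (681, -14, 60)] [56 60 62]
```

The finger ends just above the cap, which is still at z 0.110. The tips therefore reach less far than stated, so I'll go down by force.

Call:
apply_moves([
  {"tx": 0.0,"ty": 0.0,"tz": -0.002,"rx": 0.0,"ry": 0.0,"rz": 0.0,"claw": 1.0},
  {"tx": 0.0,"ty": 0.0,"tz": -0.004,"rx": 0.0,"ry": 0.0,"rz": 0.0,"claw": 1.0},
  {"tx": 0.0,"ty": 0.0,"tz": -0.006,"rx": 0.0,"ry": 0.0,"rz": 0.0,"claw": 1.0},
  {"tx": 0.0,"ty": 0.0,"tz": -0.008,"rx": 0.0,"ry": 0.0,"rz": 0.0,"claw": 1.0},
  {"tx": 0.0,"ty": 0.0,"tz": -0.01,"rx": 0.0,"ry": 0.0,"rz": 0.0,"claw": 1.0},
  {"tx": 0.0,"ty": 0.0,"tz": -0.012,"rx": 0.0,"ry": 0.0,"rz": 0.0,"claw": 1.0},
  {"tx": 0.0,"ty": 0.0,"tz": -0.012,"rx": 0.0,"ry": 0.0,"rz": 0.0,"claw": 1.0},
  {"tx": 0.0,"ty": 0.0,"tz": -0.012,"rx": 0.0,"ry": 0.0,"rz": 0.0,"claw": 1.0},
])

```text
time: 3.53
tcp_pos: [0.6675, -0.0302, 0.1056]
ee_rot: [[-0.103, 0.995, 0.0], [0.995, 0.103, -0.0], [-0.0, 0.0, -1.0]]
wrist_force: [-2.0, 0.0, 4.2]
width: -0.0002
finger_force: 2.3
```

```bash
cat > cap.py <<'E'
from h import *
c=arm.read_camera("scene");P=cloud(c)
s=arm.get_state();print(s["time"],s["tcp_pos"],s["wrist_force"])
for v in range(258,284,2):
    print(v,[tuple(int(round(x*1000)) for x in P[v,u]) for u in (306,310,314,318)])
a=cv2.resize(c["img"][200:330,230:380,::-1],None,fx=4,fy=4,interpolation=cv2.INTER_CUBIC);cv2.imwrite("pics/s2.png",a)
E
python3 cap.py
```

```text
3.5833 [ 0.66752533 -0.03029617  0.10555749] [-1.68707211  0.09575504  4.55890479]
258 [(674, -40, 134), (707, -37, 163), (683, -24, 139), (537, 17, 1)]
260 [(676, -40, 130), (681, -32, 133), (679, -23, 129), (545, 15, 2)]
262 [(673, -40, 121), (682, -32, 127), (682, -23, 126), (550, 14, 0)]
264 [(676, -41, 118), (683, -33, 123), (681, -23, 119), (669, -12, 106)]
266 [(678, -41, 114), (681, -33, 115), (675, -22, 107), (675, -13, 105)]
268 [(678, -41, 107), (680, -32, 108), (680, -23, 106), (680, -14, 104)]
270 [(682, -42, 105), (687, -34, 108), (686, -24, 105), (686, -15, 104)]
272 [(685, -43, 102), (689, -34, 104), (691, -26, 104), (689, -16, 100)]
274 [(649, -36, 61), (689, -34, 98), (692, -26, 99), (652, -8, 57)]
276 [(656, -38, 61), (677, -32, 80), (675, -23, 76), (659, -10, 58)]
278 [(667, -40, 66), (675, -32, 71), (678, -23, 72), (669, -12, 62)]
280 [(675, -41, 67), (680, -33, 70), (680, -24, 69), (672, -12, 58)]
282 [(676, -42, 61), (684, -34, 67), (685, -25, 66), (680, -14, 60)]
```

Contact: the cap is at 0.105 with TCP at 0.1056, so the shut tips sit about at the TCP. I'll press 20 mm more.

Call:
apply_moves([
  {"tx": 0.0,"ty": 0.0,"tz": -0.003,"rx": 0.0,"ry": 0.0,"rz": 0.0,"claw": 1.0},
  {"tx": 0.0,"ty": 0.0,"tz": -0.006,"rx": 0.0,"ry": 0.0,"rz": 0.0,"claw": 1.0},
  {"tx": 0.0,"ty": 0.0,"tz": -0.009,"rx": 0.0,"ry": 0.0,"rz": 0.0,"claw": 1.0},
  {"tx": 0.0,"ty": 0.0,"tz": -0.012,"rx": 0.0,"ry": 0.0,"rz": 0.0,"claw": 1.0},
  {"tx": 0.0,"ty": 0.0,"tz": -0.014,"rx": 0.0,"ry": 0.0,"rz": 0.0,"claw": 1.0},
  {"tx": 0.0,"ty": 0.0,"tz": -0.016,"rx": 0.0,"ry": 0.0,"rz": 0.0,"claw": 1.0},
  {"tx": 0.0,"ty": 0.0,"tz": -0.018,"rx": 0.0,"ry": 0.0,"rz": 0.0,"claw": 1.0},
  {"tx": 0.0,"ty": 0.0,"tz": -0.018,"rx": 0.0,"ry": 0.0,"rz": 0.0,"claw": 1.0},
])

```text
time: 4.25
tcp_pos: [0.6676, -0.0303, 0.0878]
ee_rot: [[-0.103, 0.995, 0.001], [0.995, 0.103, -0.0], [-0.0, 0.001, -1.0]]
wrist_force: [-3.8, 0.2, 9.4]
width: 0.0001
finger_force: 4.4
```

Call:
apply_moves([
  {"tx": 0.0,"ty": 0.0,"tz": -0.001,"rx": 0.0,"ry": 0.0,"rz": 0.0,"claw": 1.0},
  {"tx": 0.0,"ty": 0.0,"tz": -0.0015,"rx": 0.0,"ry": 0.0,"rz": 0.0,"claw": 1.0},
  {"tx": 0.0,"ty": 0.0,"tz": -0.002,"rx": 0.0,"ry": 0.0,"rz": 0.0,"claw": 1.0},
  {"tx": 0.0,"ty": 0.0,"tz": -0.0025,"rx": 0.0,"ry": 0.0,"rz": 0.0,"claw": 1.0},
  {"tx": 0.0,"ty": 0.0,"tz": -0.003,"rx": 0.0,"ry": 0.0,"rz": 0.0,"claw": 1.0},
  {"tx": 0.0,"ty": 0.0,"tz": -0.003,"rx": 0.0,"ry": 0.0,"rz": 0.0,"claw": 1.0},
  {"tx": 0.0,"ty": 0.0,"tz": -0.003,"rx": 0.0,"ry": 0.0,"rz": 0.0,"claw": 1.0},
  {"tx": 0.0,"ty": 0.0,"tz": -0.003,"rx": 0.0,"ry": 0.0,"rz": 0.0,"claw": 1.0},
])

```text
time: 4.92
tcp_pos: [0.6676, -0.0303, 0.0852]
ee_rot: [[-0.103, 0.995, 0.001], [0.995, 0.103, -0.0], [-0.0, 0.001, -1.0]]
wrist_force: [-4.3, 0.2, 9.9]
width: -0.0
finger_force: 4.9
```

```bash
python3 cap.py
```

```text
4.9667 [ 0.66765401 -0.03029801  0.08525977] [-3.75651019 -0.55321139  8.7704697 ]
258 [(680, -41, 140), (709, -38, 165), (726, -32, 179), (728, -24, 179)]
260 [(681, -41, 134), (710, -38, 159), (730, -33, 177), (731, -25, 176)]
262 [(679, -41, 126), (707, -37, 151), (726, -32, 167), (715, -22, 155)]
264 [(677, -41, 119), (711, -38, 149), (698, -27, 135), (695, -17, 131)]
266 [(677, -41, 113), (684, -33, 118), (682, -24, 114), (564, 11, -1)]
268 [(675, -41, 105), (682, -33, 109), (681, -24, 107), (638, -5, 64)]
270 [(675, -41, 98), (679, -32, 100), (681, -23, 100), (670, -12, 88)]
272 [(675, -41, 92), (680, -33, 96), (677, -23, 90), (675, -13, 86)]
274 [(675, -41, 86), (677, -32, 86), (678, -23, 85), (680, -14, 86)]
276 [(680, -42, 84), (683, -33, 86), (683, -24, 84), (685, -15, 84)]
278 [(685, -43, 84), (689, -35, 85), (691, -26, 85), (687, -16, 80)]
280 [(684, -43, 77), (689, -35, 79), (691, -26, 80), (674, -13, 60)]
282 [(674, -41, 60), (681, -33, 65), (683, -24, 64), (681, -15, 61)]
```

The cap is near 0.085. I'll push slightly further until the stop shows in the force, then rise.

Call:
apply_moves([
  {"tx": 0.0,"ty": 0.0,"tz": -0.0005,"rx": 0.0,"ry": 0.0,"rz": 0.0,"claw": 1.0},
  {"tx": 0.0,"ty": 0.0,"tz": -0.001,"rx": 0.0,"ry": 0.0,"rz": 0.0,"claw": 1.0},
  {"tx": 0.0,"ty": 0.0,"tz": -0.0015,"rx": 0.0,"ry": 0.0,"rz": 0.0,"claw": 1.0},
  {"tx": 0.0,"ty": 0.0,"tz": -0.002,"rx": 0.0,"ry": 0.0,"rz": 0.0,"claw": 1.0},
  {"tx": 0.0,"ty": 0.0,"tz": -0.002,"rx": 0.0,"ry": 0.0,"rz": 0.0,"claw": 1.0},
  {"tx": 0.0,"ty": 0.0,"tz": -0.002,"rx": 0.0,"ry": 0.0,"rz": 0.0,"claw": 1.0},
  {"tx": 0.0,"ty": 0.0,"tz": -0.002,"rx": 0.0,"ry": 0.0,"rz": 0.0,"claw": 1.0},
  {"tx": 0.0,"ty": 0.0,"tz": -0.002,"rx": 0.0,"ry": 0.0,"rz": 0.0,"claw": 1.0},
])

```text
time: 5.63
tcp_pos: [0.6677, -0.0303, 0.0848]
ee_rot: [[-0.103, 0.995, 0.002], [0.995, 0.103, -0.001], [-0.001, 0.002, -1.0]]
wrist_force: [-8.9, 1.6, 19.2]
width: 0.0001
finger_force: 9.7
```

It's on the stop (19 N, and the TCP no longer moves). Rising.

Call:
apply_moves([
  {"tx": 0.0,"ty": 0.0,"tz": 0.006,"rx": 0.0,"ry": 0.0,"rz": 0.0,"claw": 1.0},
  {"tx": 0.0,"ty": 0.0,"tz": 0.012,"rx": 0.0,"ry": 0.0,"rz": 0.0,"claw": 1.0},
  {"tx": 0.0,"ty": 0.0,"tz": 0.018,"rx": 0.0,"ry": 0.0,"rz": 0.0,"claw": 1.0},
  {"tx": 0.0,"ty": 0.0,"tz": 0.025,"rx": 0.0,"ry": 0.0,"rz": 0.0,"claw": 1.0},
  {"tx": 0.0,"ty": 0.0,"tz": 0.035,"rx": 0.0,"ry": 0.0,"rz": 0.0,"claw": 1.0},
  {"tx": 0.0,"ty": 0.0,"tz": 0.055,"rx": 0.0,"ry": 0.0,"rz": 0.0,"claw": 1.0},
  {"tx": 0.0,"ty": 0.0,"tz": 0.08,"rx": 0.0,"ry": 0.0,"rz": 0.0,"claw": 1.0},
  {"tx": 0.0,"ty": 0.0,"tz": 0.1,"rx": 0.0,"ry": 0.0,"rz": 0.0,"claw": 1.0},
])

```text
time: 6.3
tcp_pos: [0.6675, -0.0303, 0.1837]
ee_rot: [[-0.103, 0.995, 0.0], [0.995, 0.103, -0.0], [-0.0, 0.0, -1.0]]
wrist_force: [0.8, -0.3, -0.2]
width: 0.0001
finger_force: 0.0
```

Call:
apply_moves([
  {"tx": -0.02,"ty": -0.02,"tz": 0.01,"rx": 0.0,"ry": 0.0,"rz": 0.0,"claw": 1.0},
  {"tx": -0.04,"ty": -0.04,"tz": 0.01,"rx": 0.0,"ry": 0.0,"rz": 0.0,"claw": 1.0},
  {"tx": -0.06,"ty": -0.06,"tz": 0.01,"rx": 0.0,"ry": 0.0,"rz": 0.0,"claw": 0.8},
  {"tx": -0.08,"ty": -0.08,"tz": 0.01,"rx": 0.0,"ry": 0.0,"rz": 0.0,"claw": 0.5},
  {"tx": -0.1,"ty": -0.095,"tz": 0.01,"rx": 0.0,"ry": 0.0,"rz": 0.0,"claw": 0.5},
  {"tx": -0.12,"ty": -0.095,"tz": 0.01,"rx": 0.0,"ry": 0.0,"rz": 0.0,"claw": 0.5},
  {"tx": -0.137,"ty": -0.095,"tz": 0.01,"rx": 0.0,"ry": 0.0,"rz": 0.0,"claw": 0.5},
  {"tx": -0.137,"ty": -0.095,"tz": 0.01,"rx": 0.0,"ry": 0.0,"rz": 0.0,"claw": 0.5},
])

```text
time: 6.97
tcp_pos: [0.5285, -0.1254, 0.1924]
ee_rot: [[-0.102, 0.995, -0.001], [0.995, 0.102, 0.0], [0.0, -0.001, -1.0]]
wrist_force: [-0.1, 0.6, 0.6]
width: 0.0215
finger_force: 0.0
```

```bash
python3 - <<'E'
from h import *
for n in("top","scene"):
    c=arm.read_camera(n);P=cloud(c);hsv=cv2.cvtColor(c["img"],cv2.COLOR_RGB2HSV).astype(int)
    k=(hsv[...,0]>100)&(hsv[...,0]<130)&(hsv[...,1]>120)&(abs(P[...,0]-.53)<.06)&(abs(P[...,1]+.04)<.06)&(P[...,2]<.03)
    print(n,k.sum())
    if k.sum():
        q=P[k];print(q.min(0),q.max(0),np.median(q,0))
        v,u=np.nonzero(k);print(u.min(),u.max(),v.min(),v.max(),cv2.minEnclosingCircle(q[:,:2].astype(np.float32)))
    if n=="scene":cv2.imwrite("pics/s3.png",cv2.resize(c["img"][180:330,210:400,::-1],None,fx=4,fy=4,interpolation=cv2.INTER_CUBIC)[:600,:760])
    k=(P[...,2]>.095)&(P[...,2]<.12)&(abs(P[...,0]-.669)<.02)&(abs(P[...,1]+.029)<.02);print("cap",k.sum(),P[k].mean(0))
print(arm.get_state()["time"],arm.get_state()["width"],arm.get_state()["tcp_pos"])
E
```

```text
top 148
[ 5.11236332e-01 -5.99421446e-02 -2.32781919e-05] [ 0.55056634 -0.02540336  0.0185982 ] [ 0.53003233 -0.04196852  0.01330947]
342 357 243 259 ((0.5311185121536255, -0.043017663061618805), 0.020094558596611023)
cap 280 [ 0.66757808 -0.0282577   0.10883287]
scene 32
[ 0.51310941 -0.06227749  0.00754932] [ 0.54392502 -0.02929793  0.01701151] [ 0.52000817 -0.05215515  0.01392127]
288 299 252 262 ((0.5292671322822571, -0.04487801715731621), 0.020640099421143532)
cap 188 [ 0.67346041 -0.02903227  0.10896732]
7.0667 0.021575842695380248 [ 0.53069498 -0.12539129  0.19250394]
```

View pics/s3.png

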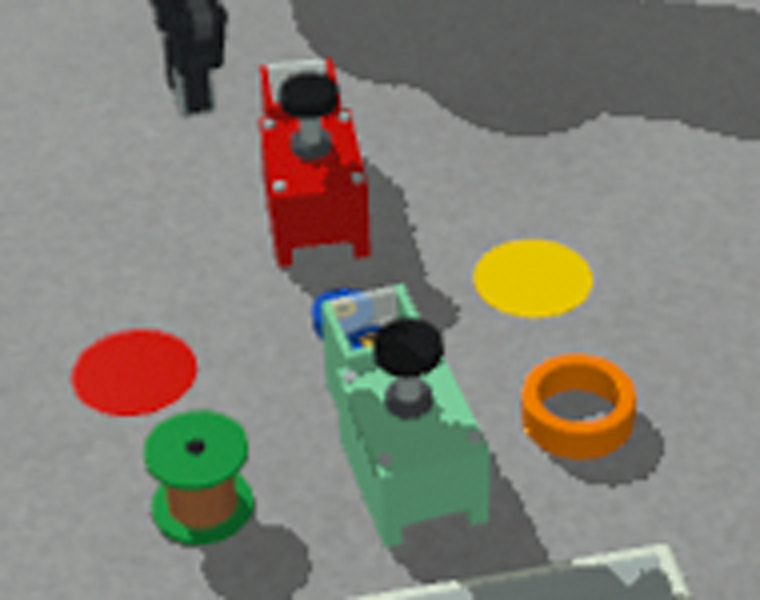

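The scene crop shows the roller out at crop (340,312), the plunger up, and a roller still in the magazine. Both cameras put roller1 at about (0.530,-0.043). I'll descend behind it on the push line and check the tip height.

Call:
apply_moves([
  {"tx": 0.009,"ty": 0.0,"tz": -0.02,"rx": 0.0,"ry": 0.0,"rz": 0.0,"claw": 0.5},
  {"tx": 0.009,"ty": 0.0,"tz": -0.045,"rx": 0.0,"ry": 0.0,"rz": 0.0,"claw": 0.5},
  {"tx": 0.009,"ty": 0.0,"tz": -0.07,"rx": 0.0,"ry": 0.0,"rz": 0.0,"claw": 0.5},
  {"tx": 0.009,"ty": 0.0,"tz": -0.095,"rx": 0.0,"ry": 0.0,"rz": 0.0,"claw": 0.5},
  {"tx": 0.009,"ty": 0.0,"tz": -0.12,"rx": 0.0,"ry": 0.0,"rz": 0.0,"claw": 0.5},
  {"tx": 0.009,"ty": 0.0,"tz": -0.14,"rx": 0.0,"ry": 0.0,"rz": 0.0,"claw": 0.5},
  {"tx": 0.009,"ty": 0.0,"tz": -0.15,"rx": 0.0,"ry": 0.0,"rz": 0.0,"claw": 0.5},
  {"tx": 0.009,"ty": 0.0,"tz": -0.15,"rx": 0.0,"ry": 0.0,"rz": 0.0,"claw": 0.5},
])

```text
time: 7.73
tcp_pos: [0.5391, -0.1247, 0.04]
ee_rot: [[-0.103, 0.995, -0.003], [0.995, 0.103, 0.002], [0.002, -0.003, -1.0]]
wrist_force: [-0.2, 0.0, -0.1]
width: 0.0212
finger_force: 0.0
```

```bash
cat > tip.py <<'E'
from h import *
s=arm.get_state();t=s["tcp_pos"];print(s["time"],t,s["wrist_force"],s["width"])
c=arm.read_camera("scene");P=cloud(c)
k=(abs(P[...,0]-t[0])<.08)&(abs(P[...,1]-t[1])<.05)&(P[...,2]>.006)&(P[...,2]<.2)&(c["img"].max(-1)<110)
for z in np.arange(.006,.1,.005):
    q=P[k&(P[...,2]>=z)&(P[...,2]<z+.005)]
    if len(q):print(round(z,3),len(q),q.min(0).round(3),q.max(0).round(3))
v,u=np.nonzero(k);v0,u0=int(v.max()),int(u[v.argmax()]);print(u0,v0)
y0=max(0,min(v0-60,380));x0=max(0,min(u0-60,520))
cv2.imwrite("pics/tip.png",cv2.resize(c["img"][y0:y0+100,x0:x0+120,::-1],None,fx=5,fy=5,interpolation=cv2.INTER_CUBIC))
E
python3 tip.py
```

```text
7.7333 [ 0.53910359 -0.1247214   0.03997929] [-0.24666506  0.01452707 -0.13271626] 0.021161592023371166
0.036 2 [ 0.528 -0.134  0.04 ] [ 0.555 -0.13   0.041]
0.041 4 [ 0.556 -0.127  0.041] [ 0.559 -0.115  0.045]
0.046 8 [ 0.53  -0.136  0.047] [ 0.563 -0.114  0.051]
0.051 13 [ 0.525 -0.137  0.051] [ 0.565 -0.114  0.056]
0.056 15 [ 0.526 -0.137  0.057] [ 0.565 -0.113  0.061]
0.061 8 [ 0.555 -0.133  0.061] [ 0.563 -0.113  0.066]
0.066 16 [ 0.531 -0.137  0.066] [ 0.566 -0.116  0.071]
0.071 5 [ 0.528 -0.137  0.071] [ 0.563 -0.119  0.073]
0.076 1 [ 0.563 -0.135  0.081] [ 0.563 -0.135  0.081]
0.081 2 [ 0.56  -0.137  0.084] [ 0.563 -0.135  0.085]
0.086 9 [ 0.528 -0.14   0.087] [ 0.582 -0.112  0.091]
0.091 18 [ 0.557 -0.136  0.091] [ 0.585 -0.11   0.096]
0.096 10 [ 0.56  -0.134  0.096] [ 0.589 -0.11   0.1  ]
262 260
```

View pics/tip.png

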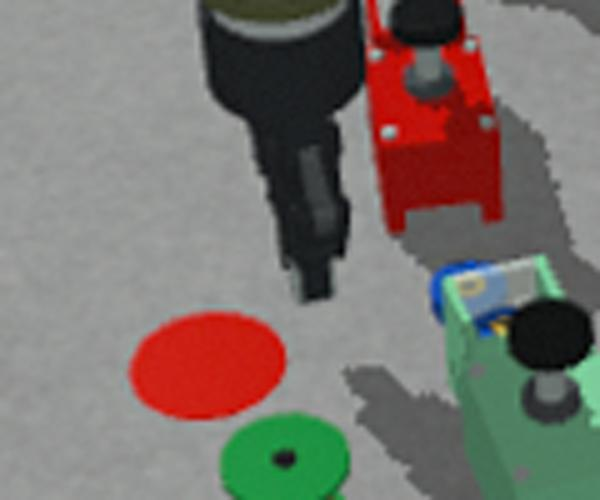

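The tips end at z≈0.040, level with the TCP, with pads ±12 mm along y. The knuckles reach about +45 mm in x at 50 mm above the tips, close to the magazine corner (0.580,-0.064). I'll lean the body toward -x by 0.18 rad and narrow the opening, then go down to about 8 mm.

Call:
apply_moves([
  {"tx": 0.0,"ty": 0.0,"tz": 0.0,"rx": 0.0,"ry": -0.09,"rz": 0.0,"claw": 0.62},
  {"tx": 0.0,"ty": 0.0,"tz": 0.0,"rx": 0.0,"ry": -0.18,"rz": 0.0,"claw": 0.62},
  {"tx": 0.0,"ty": 0.0,"tz": -0.01,"rx": 0.0,"ry": -0.18,"rz": 0.0,"claw": 0.62},
  {"tx": 0.0,"ty": 0.0,"tz": -0.018,"rx": 0.0,"ry": -0.18,"rz": 0.0,"claw": 0.62},
  {"tx": 0.0,"ty": 0.0,"tz": -0.025,"rx": 0.0,"ry": -0.18,"rz": 0.0,"claw": 0.62},
  {"tx": 0.0,"ty": 0.0,"tz": -0.03,"rx": 0.0,"ry": -0.18,"rz": 0.0,"claw": 0.62},
  {"tx": 0.0,"ty": 0.0,"tz": -0.032,"rx": 0.0,"ry": -0.18,"rz": 0.0,"claw": 0.62},
  {"tx": 0.0,"ty": 0.0,"tz": -0.032,"rx": 0.0,"ry": -0.18,"rz": 0.0,"claw": 0.62},
])

```text
time: 8.45
tcp_pos: [0.5396, -0.1251, 0.0094]
ee_rot: [[-0.102, 0.979, 0.178], [0.995, 0.103, 0.001], [-0.018, 0.177, -0.984]]
wrist_force: [0.0, 0.1, -0.0]
width: 0.0158
finger_force: 0.0
```

```bash
python3 tip.py
```

```text
8.45 [ 0.53960487 -0.12512073  0.00942893] [ 0.03321295  0.06317925 -0.04828057] 0.015833631280697147
0.011 8 [ 0.529 -0.137  0.011] [ 0.555 -0.116  0.016]
0.016 7 [ 0.531 -0.136  0.017] [ 0.556 -0.116  0.02 ]
0.021 13 [ 0.527 -0.136  0.021] [ 0.562 -0.115  0.026]
0.026 17 [ 0.526 -0.138  0.026] [ 0.561 -0.115  0.031]
0.031 10 [ 0.547 -0.13   0.031] [ 0.558 -0.114  0.036]
0.036 11 [ 0.53  -0.137  0.036] [ 0.56  -0.114  0.041]
0.041 22 [ 0.523 -0.136  0.041] [ 0.56  -0.113  0.046]
0.046 6 [ 0.521 -0.137  0.046] [ 0.555 -0.117  0.049]
0.051 8 [ 0.499 -0.142  0.052] [ 0.559 -0.124  0.055]
0.056 3 [ 0.51  -0.137  0.058] [ 0.551 -0.133  0.06 ]
0.061 15 [ 0.54  -0.136  0.062] [ 0.572 -0.11   0.066]
0.066 18 [ 0.545 -0.136  0.067] [ 0.573 -0.112  0.071]
0.071 15 [ 0.522 -0.143  0.071] [ 0.575 -0.11   0.076]
0.076 16 [ 0.513 -0.144  0.076] [ 0.577 -0.11   0.081]
0.081 21 [ 0.514 -0.144  0.081] [ 0.58  -0.11   0.086]
0.086 21 [ 0.514 -0.143  0.086] [ 0.581 -0.107  0.091]
0.091 33 [ 0.541 -0.14   0.091] [ 0.582 -0.107  0.096]
0.096 25 [ 0.517 -0.145  0.097] [ 0.584 -0.106  0.101]
263 268
```

No contact, and 10 mm clear of the magazine. Now I'll push along (-0.12, 0.99).

Call:
apply_moves([
  {"tx": -0.001,"ty": 0.01,"tz": -0.002,"rx": 0.0,"ry": 0.0,"rz": 0.0,"claw": 0.62},
  {"tx": -0.0025,"ty": 0.022,"tz": -0.002,"rx": 0.0,"ry": 0.0,"rz": 0.0,"claw": 0.62},
  {"tx": -0.004,"ty": 0.034,"tz": -0.002,"rx": 0.0,"ry": 0.0,"rz": 0.0,"claw": 0.62},
  {"tx": -0.005,"ty": 0.042,"tz": -0.002,"rx": 0.0,"ry": 0.0,"rz": 0.0,"claw": 0.62},
  {"tx": -0.006,"ty": 0.05,"tz": -0.002,"rx": 0.0,"ry": 0.0,"rz": 0.0,"claw": 0.62},
  {"tx": -0.007,"ty": 0.058,"tz": -0.002,"rx": 0.0,"ry": 0.0,"rz": 0.0,"claw": 0.62},
  {"tx": -0.008,"ty": 0.066,"tz": -0.002,"rx": 0.0,"ry": 0.0,"rz": 0.0,"claw": 0.62},
  {"tx": -0.0085,"ty": 0.07,"tz": -0.002,"rx": 0.0,"ry": 0.0,"rz": 0.0,"claw": 0.62},
])

```text
time: 9.17
tcp_pos: [0.5308, -0.0541, 0.0081]
ee_rot: [[-0.102, 0.979, 0.179], [0.995, 0.103, 0.0], [-0.018, 0.178, -0.984]]
wrist_force: [0.4, 0.3, 0.4]
width: 0.0165
finger_force: 0.1
```

```bash
cat > rol.py <<'E'
from h import *
s=arm.get_state();t=s["tcp_pos"];print(s["time"],t,s["wrist_force"],s["width"])
for n in("top","scene"):
    c=arm.read_camera(n);P=cloud(c);hsv=cv2.cvtColor(c["img"],cv2.COLOR_RGB2HSV).astype(int)
    k=(hsv[...,0]>100)&(hsv[...,0]<130)&(hsv[...,1]>120)&(abs(P[...,0]-.53)<.06)&(P[...,1]>-.1)&(P[...,1]<.15)&(P[...,2]<.03)
    print(n,k.sum())
    if k.sum()>3:
        q=P[k];v,u=np.nonzero(k);print(q.min(0).round(4),q.max(0).round(4),cv2.minEnclosingCircle(q[:,:2].astype(np.float32)),(u.min(),u.max(),v.min(),v.max()))
    y=(hsv[...,0]>18)&(hsv[...,0]<35)&(hsv[...,1]>120)&(P[...,2]<.01)&(abs(P[...,0]-.514)<.06)&(abs(P[...,1]-.09)<.06)
    print("yel",y.sum(),P[y].min(0).round(4),P[y].max(0).round(4),cv2.minEnclosingCircle(P[y][:,:2].astype(np.float32)))
    if n=="scene":cv2.imwrite("pics/r.png",cv2.resize(c["img"][195:335,230:400,::-1],None,fx=4,fy=4,interpolation=cv2.INTER_CUBIC))
E
python3 rol.py
```

```text
9.1667 [ 0.53080206 -0.05412834  0.00813996] [0.4277349  0.29789185 0.37276082] 0.016454350030013148
top 0
yel 919 [ 0.4747  0.0501 -0.005 ] [0.5513 0.1284 0.0057] ((0.5131885409355164, 0.08943720161914825), 0.04002269729971886)
scene 23
[ 0.5057 -0.0378  0.0097] [ 0.52   -0.0113  0.0188] ((0.5158423185348511, -0.02437646873295307), 0.013816699385643005) (np.int64(296), np.int64(306), np.int64(250), np.int64(253))
yel 462 [ 0.4751  0.0503 -0.005 ] [0.5543 0.1302 0.0053] ((0.5148137211799622, 0.09003617614507675), 0.04159291461110115)
```

View pics/r.png

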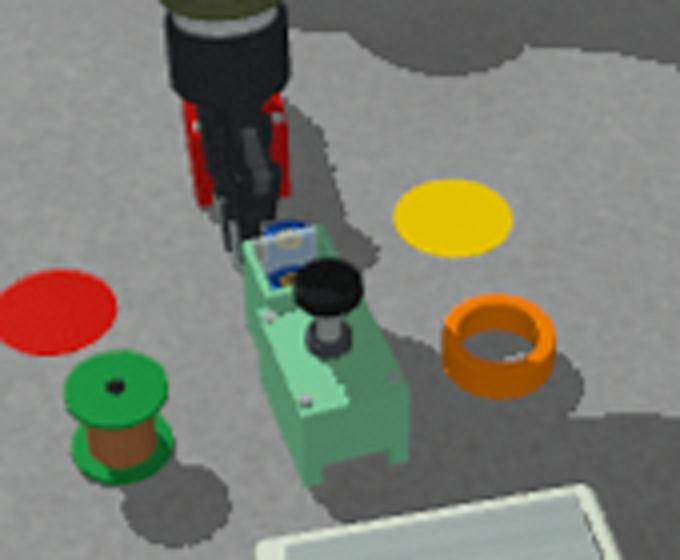

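The roller is being pushed flat (crop 290,235), about 30 mm ahead of the TCP as predicted. I'll continue.

Call:
apply_moves([
  {"tx": -0.001,"ty": 0.008,"tz": 0.0,"rx": 0.0,"ry": 0.0,"rz": 0.0,"claw": 0.62},
  {"tx": -0.0025,"ty": 0.018,"tz": 0.0,"rx": 0.0,"ry": 0.0,"rz": 0.0,"claw": 0.62},
  {"tx": -0.0035,"ty": 0.029,"tz": 0.0,"rx": 0.0,"ry": 0.0,"rz": 0.0,"claw": 0.62},
  {"tx": -0.005,"ty": 0.04,"tz": 0.0,"rx": 0.0,"ry": 0.0,"rz": 0.0,"claw": 0.62},
  {"tx": -0.006,"ty": 0.051,"tz": 0.0,"rx": 0.0,"ry": 0.0,"rz": 0.0,"claw": 0.62},
  {"tx": -0.0075,"ty": 0.062,"tz": 0.0,"rx": 0.0,"ry": 0.0,"rz": 0.0,"claw": 0.62},
  {"tx": -0.0085,"ty": 0.072,"tz": 0.0,"rx": 0.0,"ry": 0.0,"rz": 0.0,"claw": 0.62},
  {"tx": -0.0095,"ty": 0.08,"tz": 0.0,"rx": 0.0,"ry": 0.0,"rz": 0.0,"claw": 0.62},
])

```text
time: 9.93
tcp_pos: [0.5212, 0.0259, 0.0081]
ee_rot: [[-0.101, 0.979, 0.179], [0.995, 0.103, 0.0], [-0.018, 0.178, -0.984]]
wrist_force: [-0.1, -1.0, 0.0]
width: 0.0157
finger_force: 0.1
```

Call:
apply_moves([
  {"tx": -0.0005,"ty": 0.006,"tz": 0.0,"rx": 0.0,"ry": 0.0,"rz": 0.0,"claw": 0.62},
  {"tx": -0.001,"ty": 0.011,"tz": 0.0,"rx": 0.0,"ry": 0.0,"rz": 0.0,"claw": 0.62},
  {"tx": -0.0015,"ty": 0.015,"tz": 0.0,"rx": 0.0,"ry": 0.0,"rz": 0.0,"claw": 0.62},
  {"tx": -0.002,"ty": 0.018,"tz": 0.0,"rx": 0.0,"ry": 0.0,"rz": 0.0,"claw": 0.62},
  {"tx": -0.0025,"ty": 0.02,"tz": 0.0,"rx": 0.0,"ry": 0.0,"rz": 0.0,"claw": 0.62},
  {"tx": -0.0025,"ty": 0.022,"tz": 0.0,"rx": 0.0,"ry": 0.0,"rz": 0.0,"claw": 0.62},
  {"tx": -0.0025,"ty": 0.022,"tz": 0.0,"rx": 0.0,"ry": 0.0,"rz": 0.0,"claw": 0.62},
  {"tx": -0.0025,"ty": 0.022,"tz": 0.0,"rx": 0.0,"ry": 0.0,"rz": 0.0,"claw": 0.62},
])

```text
time: 10.6
tcp_pos: [0.519, 0.0467, 0.0081]
ee_rot: [[-0.101, 0.979, 0.179], [0.995, 0.103, -0.0], [-0.018, 0.178, -0.984]]
wrist_force: [0.7, 0.4, 0.6]
width: 0.0162
finger_force: 0.0
```

```bash
python3 rol.py
```

```text
10.6 [0.5190135  0.04666307 0.00809234] [0.65475051 0.36018799 0.55820803] 0.016162187197187046
top 0Traceback (most recent call last):
  File "rol.py", line 10, in <module>
    print("yel",y.sum(),P[y].min(0).round(4),P[y].max(0).round(4),cv2.minEnclosingCircle(P[y][:,:2].astype(np.float32)))
                        ~~~~~~~~^^^
    return umr_minimum(a, axis, None, out, keepdims, initial, where)
ValueError: zero-size array to reduction operation minimum which has no identity
```

The arm hides the circle from the top camera, so I'll use the scene camera alone.

```bash
sed -i 's/    print("yel".*/    if y.sum()>3: print("yel",y.sum(),cv2.minEnclosingCircle(P[y][:,:2].astype(np.float32)))/' rol.py; python3 rol.py
```

```text
10.65 [0.5190229  0.04656646 0.00808374] [-0.50985427 -0.10923507  1.38241241] 0.01632094271316201
top 0
scene 105
[ 0.497   0.0598 -0.0007] [0.5376 0.0946 0.0185] ((0.5173073410987854, 0.07540324330329895), 0.021054185926914215) (np.int64(333), np.int64(345), np.int64(242), np.int64(254))
yel 267 ((0.5145043730735779, 0.0896109938621521), 0.042014919221401215)
```

The roller is at (0.517,0.076) and the yellow centre at (0.514,0.0896), so it needs 13 mm more.

Call:
apply_moves([
  {"tx": -0.0005,"ty": 0.003,"tz": 0.0,"rx": 0.0,"ry": 0.0,"rz": 0.0,"claw": 0.62},
  {"tx": -0.001,"ty": 0.006,"tz": 0.0,"rx": 0.0,"ry": 0.0,"rz": 0.0,"claw": 0.62},
  {"tx": -0.0015,"ty": 0.009,"tz": 0.0,"rx": 0.0,"ry": 0.0,"rz": 0.0,"claw": 0.62},
  {"tx": -0.0015,"ty": 0.011,"tz": 0.0,"rx": 0.0,"ry": 0.0,"rz": 0.0,"claw": 0.62},
  {"tx": -0.0015,"ty": 0.013,"tz": 0.0,"rx": 0.0,"ry": 0.0,"rz": 0.0,"claw": 0.62},
  {"tx": -0.0015,"ty": 0.013,"tz": 0.0,"rx": 0.0,"ry": 0.0,"rz": 0.0,"claw": 0.62},
  {"tx": -0.0015,"ty": 0.005,"tz": 0.0,"rx": 0.0,"ry": 0.0,"rz": 0.0,"claw": 0.62},
  {"tx": -0.0015,"ty": -0.015,"tz": 0.0,"rx": 0.0,"ry": 0.0,"rz": 0.0,"claw": 0.62},
])

```text
time: 11.42
tcp_pos: [0.5173, 0.0324, 0.0081]
ee_rot: [[-0.104, 0.978, 0.179], [0.994, 0.105, 0.001], [-0.018, 0.178, -0.984]]
wrist_force: [0.6, -0.0, -0.4]
width: 0.0163
finger_force: 0.0
```

Call:
apply_moves([
  {"tx": -0.01,"ty": -0.01,"tz": 0.03,"rx": 0.0,"ry": 0.0,"rz": 0.0,"claw": 0.62},
  {"tx": -0.01,"ty": -0.01,"tz": 0.06,"rx": 0.0,"ry": 0.0,"rz": 0.0,"claw": 0.62},
  {"tx": -0.01,"ty": -0.01,"tz": 0.09,"rx": 0.0,"ry": 0.0,"rz": 0.0,"claw": 0.62},
  {"tx": -0.01,"ty": -0.02,"tz": 0.12,"rx": 0.0,"ry": 0.0,"rz": 0.0,"claw": 0.62},
  {"tx": -0.02,"ty": -0.05,"tz": 0.14,"rx": 0.0,"ry": 0.0,"rz": 0.0,"claw": 0.62},
  {"tx": -0.02,"ty": -0.08,"tz": 0.16,"rx": 0.0,"ry": 0.0,"rz": 0.0,"claw": 0.62},
  {"tx": -0.02,"ty": -0.11,"tz": 0.17,"rx": 0.0,"ry": 0.0,"rz": 0.0,"claw": 0.62},
  {"tx": -0.02,"ty": -0.14,"tz": 0.17,"rx": 0.0,"ry": 0.0,"rz": 0.0,"claw": 0.62},
])

```text
time: 12.08
tcp_pos: [0.498, -0.1106, 0.1808]
ee_rot: [[-0.101, 0.978, 0.183], [0.995, 0.103, -0.002], [-0.021, 0.182, -0.983]]
wrist_force: [0.4, 0.7, 0.4]
width: 0.016
finger_force: 0.0
```

```bash
python3 rol.py
```

```text
12.0833 [ 0.49801172 -0.1105895   0.1808168 ] [0.41108999 0.74098407 0.44222858] 0.015973548573511274
top 110
[0.4964 0.0724 0.0086] [0.5292 0.1045 0.0184] ((0.5126124620437622, 0.08865194767713547), 0.017678143456578255) (np.int64(285), np.int64(299), np.int64(253), np.int64(267))
yel 625 ((0.513152539730072, 0.08947330713272095), 0.0396779403090477)
scene 117
[ 4.965e-01  6.950e-02 -1.000e-04] [0.5368 0.1066 0.0181] ((0.5166214108467102, 0.0897483378648758), 0.020975375548005104) (np.int64(336), np.int64(349), np.int64(241), np.int64(253))
yel 290 ((0.514934241771698, 0.09065718203783035), 0.0413300059735775)
```

View pics/r.png

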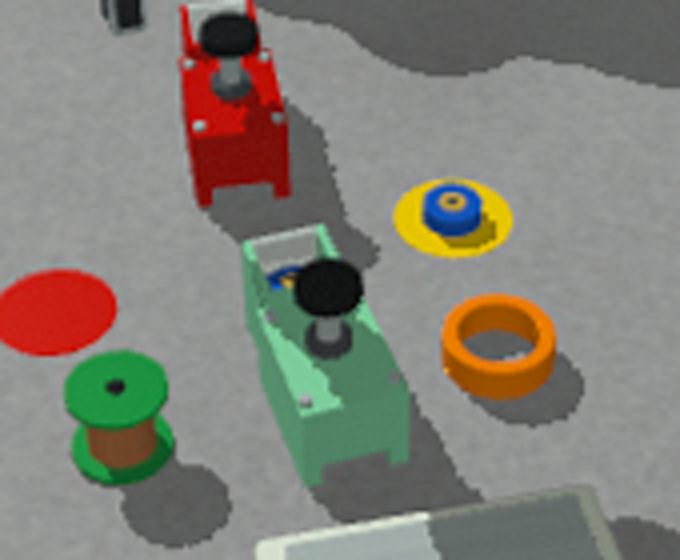

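The roller lies flat in the middle of the yellow circle (crop 452,210), within 2 mm of its centre. The plunger is up and everything else is in place, so I'm handing in.

```bash
python3 -c "
from station import arm
print(arm.close_job())"
```

```text
the job is handed in; nothing more can be done
None
```

The job is handed in: one full plunger press brought out one roller, which now lies flat within about 2 mm of the yellow circle's centre, with the plunger back up; in the last picture nothing else had visibly moved.

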